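Hold a clock plate flush on the tilted light panel

TASK

Pick the brass clock plate up off the bench and hold it against the tilted light panel so that its pivot holes can be checked against the light: pillars outwards, in the middle of the panel, its long side along the panel's long side, its back flush on the face all over and pressed on lightly. Finish while still holding it there, since it would slide off the smooth face. Do not shift the panel, and leave the other things on the bench alone.

Things in the scene. Friction and masses are not known exactly. Their poses are not given: they have to be found in the camera images.
- plate: Brass clock plate, loose, about 0.3 kg, lying pillars up. 76 (x) by 100 (y) by 4 mm, with pivot holes. Origin: centre of its underside; z: out of the pillar side. Four eight-sided pillars, 10 mm across flats (flats square to x and y), at x = +-28, y = +-40 mm, from 4 to 34 mm above the underside; 14 mm collars up to 7 mm, thin pins on top up to 40 mm. Either long side may be uppermost.
- panel_face (a point): Centre of the light panel's flat face, about 0.115 m above the bench. Face 180 mm (x: up the slope, away from the robot) by 240 mm (y: level, the long side); z: out of the face, up and towards the robot. Tilted 0.35 to 0.65 rad from level, turned up to 0.35 rad about the vertical. Smooth acrylic (friction about 0.2): an unheld plate slides off.
- panel: The light panel, white, 180 x 240 x 14 mm, with a lit window of 156 x 214 mm level with its rim, on a stand with a 150 x 170 mm foot fixed to the bench. Axes as panel_face; origin on the tilt hinge, 24 mm behind the middle of the face. The hinge is clamped: 6 N m of friction, no play or give under a light push.
- panel_top (a point): Middle of the upper long edge of the panel's face, 88 mm up the slope from its centre; it shows whether the panel's tilt has been shifted.
- loupe: Bystander: black eye loupe, a cone 38 mm across and 30 mm high standing on its narrow end; origin at the centre of its underside.
- barrel: Bystander: toothed brass mainspring barrel, a drum 46 mm across and 28 mm high with its arbor; origin at the centre of its underside.
- jar: Bystander: small glass jar with a metal cap, 48 mm across and 42 mm high; origin at the centre of its underside.

How it is judged:
On the way:
1. the plate is held in the gripper, lifted clear of the bench (height (world z) of plate above 0.03 m and contact force between the fingers and plate above 2 N), for 0.2 s.
At the end, for the whole second after the job is handed in: The plate is held in the fingers, at rest, back flush on the panel face (within 2 degrees and 3 mm), pillars outwards, centred within 20 mm up the slope and 25 mm sideways, long side within 8 degrees of the panel's, pressed on with 1 to 30 N; the panel's tilt is unshifted (6 mm) (angle between the z axis of plate and the z axis of panel_face, either way round below 0.035 rad and z of plate in the frame of panel_face between -0.003 and 0.003 m and x of plate in the frame of panel_face between -0.02 and 0.02 m and y of plate in the frame of panel_face between -0.025 and 0.025 m and angle between the y axis of plate and the y axis of panel_face, either way round below 0.15 rad and contact force between plate and panel between 1 and 30 N and contact force between the fingers and plate above 3 N and linear speed of plate below 0.01 m/s and distance of panel_top from where it was at the start of the episode below 0.006 m); the arm keeps its last pose, push and grip.
It fails at once if the panel's tilt is shifted (its upper edge moves more than 6 mm) (distance of panel_top from where it was at the start of the episode above 0.006 m).
It fails at once if a bystander is moved more than 15 mm (distance of any of loupe, barrel, jar from where it was at the start of the episode above 0.015 m).
It fails at once if the panel is pushed hard (more than 60 N) (contact force between any of plate, the arm and panel above 60 N).
It also fails if it takes over 45 s, if anything falls off the work surface, if the arm or the gripper's body presses on something with over 40 N, if the wrist force passes 120 N, or if a joint passes its speed limit or range.

ROBOT

A 6-joint arm with a two-finger parallel gripper is mounted at the origin on the work surface. World frame = base frame: x ahead of the robot, y to its left, z up, the work surface at z = 0. Lengths are in m, angles in rad, forces in N, time in s.
With the tool pointing down it reaches from about 0.3 to 1 m from the base axis. Payload 5.1 kg.
Tool frame: the origin (TCP) lies at the very end of the fingers, on their centre line; the grasp point (between the pads) lies ctrl.grip_depth behind it (ctrl.grip_depth is the distance from the TCP to the grasp point, in m); z points along the fingers, y is the line along which they close (so a half turn about z gives the same grasp; the last joint's range is limited). The gripper opens to 95 mm and grips with 3 to 60 N. Pads are 20 mm wide; open, the fingers measure 119 mm over their backs; the gripper's body (75 mm by 180 mm) begins 59 mm behind the grasp point.
Start: joints at [1.115, 0.124, 1.65, -0, 1.367, -0.083], TCP at [0.237, 0.605, 0.215] pointing down, gripper open.
Joint ranges: [-2.61, 2.61], [-1.02, 2.33], [0.03, 2.71], [-1.35, 4.49], [0.32, 2.68], [-2.91, 2.91]. Speed limits (rad/s): [2.57, 2.57, 3.14, 3.14, 3.14, 3.14].

INTERFACE

Orientations are given as a unit quaternion [w, x, y, z].
In Python, from cell import telemetry, eyes, ctrl gives the robot as it stands.
- The arm moves only by the shell command python3 -m pendant 'ROWS' [OPENING]. ROWS is JSON, a list of rows, each a list of 6 numbers: the shift along the tool's x, y, z in m, then the turn, a rotation vector about the tool's x, y, z in rad. A call has 1 to 5 rows; each row shifts and turns the commanded pose from where the row before left it, along the tool's axes as they then stand; what a row does not reach is not made up. A row lasts 1/10 s, in which the tool goes at most 50 mm and 8.59 degrees, less where a joint would pass 70% of its speed; a pose out of reach is approached as far as the arm can. A call with a gripper value outside its range is refused whole. OPENING is the gripper command: -1 is fully open, 1 is shut, values between are in proportion, set as the call begins (- or left out, the last holds). The fingers move at their own pace and stop on an object; the grip force is fixed at half the most. Time passes only in rows, so rows that do not move let the fingers close. It gives the time, the measured TCP pose, the force, the opening and the grip force at its end, in the units of the state.
- telemetry.get_obs(): the state, without advancing time (a new reading comes with each control period).
- eyes.get_image(name): name is "side" or "top"; returns (picture, depth): 420x560x3 uint8, red, green, blue; 420x560 float32, m along the optical axis (not along the pixel's ray), 0 where there is no reading.
- eyes.get_calibration(name): a dict with "fx", "fy", "cx", "cy" (pixels), "k1" (the pictures are not rectified: a ray, as slopes to the right and down, at radius r is drawn at 1 + k1 r^2 times it, then the intrinsics apply), "eye" and "attitude" of the camera in the world. Camera axes: x right, y down, z forward; pixel columns grow to the right and rows downward; lengths in m; the calibration is good to about 2 mm. A picture is of the moment at which its call begins. get_calibration takes no time and is no camera call.
- ctrl.sign_off(): hands the job in; it is judged then, once.
The state is a dict: "time": time; "joints": joint angles; "joint_velocities": joint speeds; "tau": joint torques, N m; "ee_pos": TCP position; "eef_rot": TCP orientation; "ft_force": force on the tool from outside, world axes, zero at the start; "wrist_torque": the same for the moment, N m; "grip_width": opening from 0.0 (shut) to 1.0 (fully open); "finger_force": force on a finger pad.
Only numpy, scipy, OpenCV 4.12 (cv2) and the standard library are available. Lean on these libraries where they do the work, as an engineer would, in place of code of your own. Each camera call takes 0.05 s, during which the arm holds its last target. There are 200 camera calls.

## Working session

There is one attempt and no reset: what is moved stays moved. The work goes in short steps, Python scripts to look and compute and a shell command to move; the robot and the scene stay as the last step left them, time stands still between calls to the robot, and variables do not carry over. Pictures are saved under pics/ and viewed, at most 10 in all, crops included, and the job is handed in when it is done.

```bash
ls; mkdir -p pics
cat > h.py <<'E'
import numpy as np, cv2
from scipy.spatial.transform import Rotation as R
from cell import telemetry, eyes, ctrl
def rot(q): return R.from_quat([q[1],q[2],q[3],q[0]]).as_matrix()
def cal(n):
    c=eyes.get_calibration(n); a=np.array(c["attitude"],float)
    M=a if a.shape==(3,3) else rot(a)
    K=np.array([[c["fx"],0,c["cx"]],[0,c["fy"],c["cy"]],[0,0,1.]])
    return K,np.array([c["k1"],0,0,0,0.]),np.array(c["eye"]),M
def rays(n,uv):
    K,d,e,M=cal(n)
    s=cv2.undistortPoints(np.array(uv,float).reshape(-1,1,2),K,d).reshape(-1,2)
    return e,np.c_[s,np.ones(len(s))]@M.T
def onz(n,uv,z):
    e,r=rays(n,uv); return e+r*((z-e[2])/r[:,2])[:,None]
def pts(n,uv,dep):
    e,r=rays(n,uv); u=np.array(uv,int); return e+r*dep[u[:,1],u[:,0]][:,None]
def proj(n,P):
    K,d,e,M=cal(n); return cv2.projectPoints((np.atleast_2d(P)-e)@M,np.zeros(3),np.zeros(3),K,d)[0].reshape(-1,2)
E
python3 - <<'E'
from h import *
print(eyes.get_calibration("top"),eyes.get_calibration("side"),ctrl.grip_depth)
print(telemetry.get_obs())
for n in("top","side"):
    p,d=eyes.get_image(n); cv2.imwrite(f"pics/{n}0.png",p[:,:,::-1]); np.savez(f"{n}0.npz",p=p,d=d)
E
```

```text
pics
{'fx': 383.2591807376405, 'fy': 383.2591807376405, 'cx': 275.3256580246664, 'cy': 208.78428879164636, 'k1': 0.01937188834663085, 'eye': array([ 0.4771923 , -0.00595705,  0.74729827]), 'attitude': array([-0.0791198 ,  0.74171723, -0.66256976,  0.06780061])} {'fx': 433.8811844714768, 'fy': 433.8811844714768, 'cx': 278.18448902065364, 'cy': 207.6074040297977, 'k1': 0.04035033577450656, 'eye': array([ 0.31507574, -0.44591157,  0.61368579]), 'attitude': array([-0.35838992,  0.89333309, -0.24860431,  0.10820605])} 0.0188
{'time': 0.0, 'joints': array([ 1.11540584e+00,  1.24501795e-01,  1.65167968e+00,  4.81143012e-06,
        1.36749286e+00, -8.25810087e-02]), 'joint_velocities': array([-0.00047523, -0.0007203 ,  0.00166815,  0.00047634, -0.0013246 ,
       -0.0002123 ]), 'tau': array([-1.18691711e-03, -4.17597485e+01, -3.59928310e+01,  7.73533643e-02,
        4.93290822e-02, -1.82749568e-04]), 'ee_pos': array([0.23648089, 0.6047623 , 0.21338584]), 'eef_rot': array([-2.78877762e-04,  1.85327500e-01,  9.82676261e-01, -1.00278499e-03]), 'ft_force': array([-0.49860599, -0.9819052 , -0.46995995]), 'wrist_torque': array([ 0.00793189, -0.0100638 , -0.0059369 ]), 'finger_force': 0.0, 'grip_width': 0.9961835410532194}
```

View pics/top0.png

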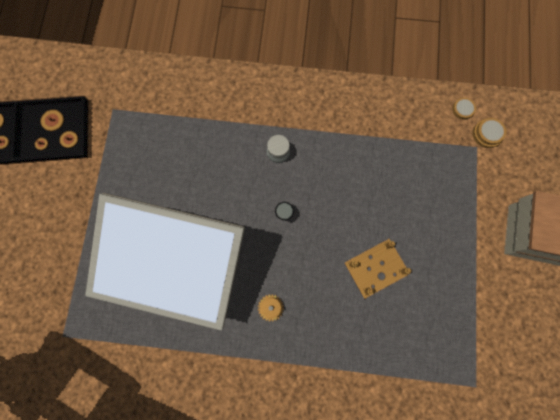

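View pics/side0.png

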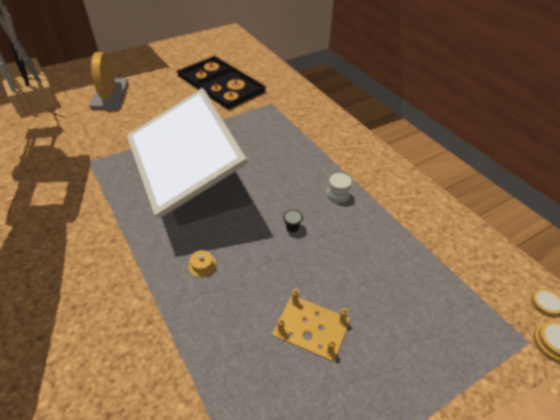

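The top view shows the plate at about (378,269), the lit panel at (165,262), the barrel at (270,308), the loupe at (285,211) and the jar at (278,148). The side view agrees: plate at (312,327), panel at (187,152).

Run:
```python
from h import *
np.set_printoptions(precision=4,suppress=True)
for n,box in(("top",(330,225,430,310)),("side",(255,280,365,370))):
    f=np.load(n+"0.npz");p,d=f["p"],f["d"]; h=cv2.cvtColor(p,cv2.COLOR_RGB2HSV)
    # panel window
    m=((h[...,2]>190)&(h[...,1]<70)).astype(np.uint8)
    k,l,s,c=cv2.connectedComponentsWithStats(m); i=1+s[1:,4].argmax()
    mm=cv2.erode((l==i).astype(np.uint8),np.ones((9,9)))
    v,u=np.nonzero(mm&(d>0)); P=pts(n,np.c_[u,v],d); c0=P.mean(0)
    for _ in range(3):
        w=np.linalg.svd(P-P.mean(0),full_matrices=False)[2][2]; r=(P-P.mean(0))@w; P=P[abs(r)<3*r.std()+1e-6]
    c0=P.mean(0); w*=np.sign(w[2]); print(n,"panel n",w,"tilt",np.arccos(w[2]),"pt",c0,"rms",r.std(),"area",s[i])
    cn=max(cv2.findContours((l==i).astype(np.uint8),0,1)[0],key=cv2.contourArea)
    q=cv2.approxPolyDP(cv2.convexHull(cn),12,True).reshape(-1,2)
    e,rr=rays(n,q); Q=e+rr*(((c0-e)@w)/(rr@w))[:,None]
    print(q.tolist(),Q,"ctr",Q.mean(0),"sides",np.linalg.norm(Q-np.roll(Q,-1,0),axis=1))
    # plate
    b=np.zeros(d.shape,np.uint8);x0,y0,x1,y1=box;b[y0:y1,x0:x1]=1
    m=((h[...,0]>8)&(h[...,0]<30)&(h[...,1]>110)&(h[...,2]>70)).astype(np.uint8)*b
    vis=cv2.resize(p[y0:y1,x0:x1,::-1],None,fx=5,fy=5,interpolation=cv2.INTER_CUBIC); cv2.imwrite(f"pics/{n}_pl.png",vis)
    v,u=np.nonzero(m); X=onz(n,np.c_[u,v],0.004)[:,:2]; print("plate centroid",X.mean(0),len(v))
    (rc,sz,a)=cv2.minAreaRect((X*1000).astype(np.float32)); print("rect",rc,sz,a)
    for nm,px in dict(top=dict(bar=(270,308),loupe=(285,211),jar=(278,148)),side=dict(bar=(202,260),loupe=(293,216),jar=(340,183)))[n].items(): print(nm,pts(n,[px],d)[0])
```

```text
top panel n [-0.3772  0.0477  0.9249] tilt 0.3899603446831791 pt [0.5007 0.1861 0.1174] rms 0.00098369776841467 area [   93   203   141   119 11713]
[[106, 203], [233, 234], [215, 321], [93, 291]] [[0.5825 0.2823 0.1458]
 [0.5555 0.0729 0.1456]
 [0.416  0.0903 0.0878]
 [0.4413 0.3008 0.0873]] ctr [0.4988 0.1866 0.1166] sides [0.2111 0.152  0.212  0.1539]
plate centroid [ 0.5403 -0.191 ] 2053
rect (541.5230712890625, -192.69021606445312) (76.29147338867188, 105.51470184326172) 34.24285125732422
bar [ 0.4772 -0.006   0.7473]
loupe [ 0.6252 -0.0046  0.0316]
jar [0.7464 0.0224 0.0409]
side panel n [-0.3763  0.0482  0.9253] tilt 0.389076388810624 pt [0.4988 0.1763 0.1162] rms 0.0008595981019686397 area [ 128   91  116  122 7826]
[[202, 91], [243, 157], [155, 212], [128, 134]] [[0.5928 0.285  0.1488]
 [0.5655 0.0627 0.1493]
 [0.4067 0.0818 0.0837]
 [0.4369 0.3127 0.084 ]] ctr [0.5005 0.1856 0.1164] sides [0.2239 0.1728 0.2329 0.171 ]
plate centroid [ 0.542  -0.1924] 2981
rect (546.4892578125, -187.67039489746094) (91.23918151855469, 102.27046966552734) 34.13420486450195
bar [ 0.4461 -0.0013  0.0196]
loupe [ 0.6291 -0.0016  0.0291]
jar [0.7492 0.0166 0.0406]
```

View pics/top_pl.png

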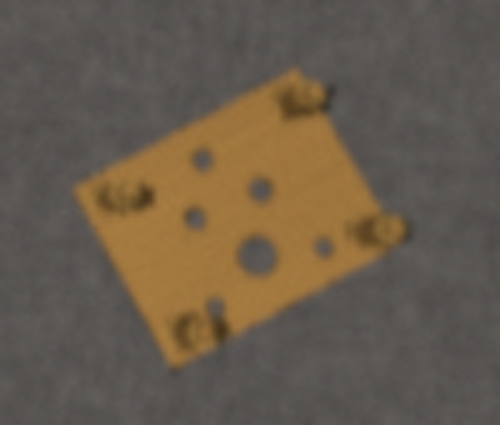

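View pics/side_pl.png

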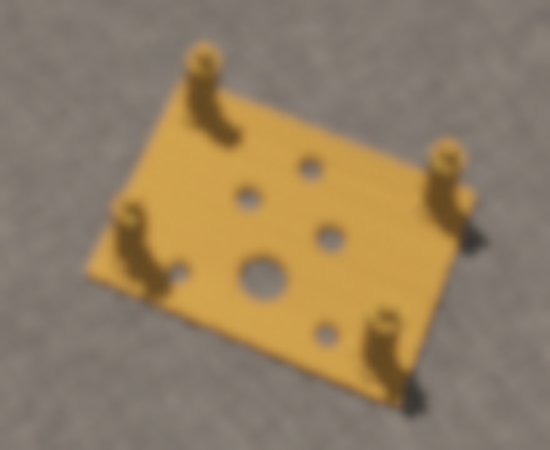

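The crops show the plate's four corners (top crop corners at about (75,187), (297,68), (173,368); the fourth hides behind a pillar at (385,245)) and all four pillars with tops visible. I'll grip one pair of pillars across the 66 mm direction, with the tips above the collars.

Run:
```python
from h import *
np.set_printoptions(precision=4,suppress=True)
c=np.array([[75,187],[297,68],[173,368]])/5+[330,225]-0.5+0.1
Q=onz("top",c,0.004); print("top corners",Q,np.linalg.norm(Q[1]-Q[0]),np.linalg.norm(Q[2]-Q[0]),"ctr",(Q[1]+Q[2])/2)
c=np.array([[88,270],[185,82],[477,190],[402,408]])/5+[255,280]-0.4
S=onz("side",c,0.004); print("side corners",S,"ctr",S.mean(0), (S[0]+S[2])/2,(S[1]+S[3])/2)
# pillar tops by two-view triangulation-ish: side tops on z=0.037
t=np.array([[203,55],[447,152],[385,318],[128,210]])/5+[255,280]-0.4
T=onz("side",t,0.037); print("pillars",T,T.mean(0),np.linalg.norm(T-np.roll(T,-1,0),axis=1))
L=Q[1]-Q[0]; print("long yaw",np.degrees(np.arctan2(L[1],L[0])),"short",np.degrees(np.arctan2(*(Q[2]-Q[0])[1::-1])))
for a,b in((0,1),(3,2)): print(np.degrees(np.arctan2(*(T[b]-T[a])[1::-1])))
for a,b in((0,3),(1,2)): print("sh",np.degrees(np.arctan2(*(T[b]-T[a])[1::-1])))
```

```text
top corners [[ 0.5443 -0.1292  0.004 ]
 [ 0.5999 -0.2113  0.004 ]
 [ 0.4809 -0.1708  0.004 ]] 0.0992152129796797 0.07577766705491183 ctr [ 0.5404 -0.1911  0.004 ]
side corners [[ 0.4831 -0.1715  0.004 ]
 [ 0.5442 -0.131   0.004 ]
 [ 0.6017 -0.2109  0.004 ]
 [ 0.5391 -0.2555  0.004 ]] ctr [ 0.542  -0.1922  0.004 ] [ 0.5424 -0.1912  0.004 ] [ 0.5416 -0.1932  0.004 ]
pillars [[ 0.5418 -0.1427  0.037 ]
 [ 0.5863 -0.2089  0.037 ]
 [ 0.5386 -0.2422  0.037 ]
 [ 0.4938 -0.1761  0.037 ]] [ 0.5402 -0.1925  0.037 ] [0.0798 0.0581 0.0799 0.0585]
long yaw -55.888086671932065 short -146.67642034042598
-56.111342442222586
-55.86772281198001
sh -145.20207232242979
sh -145.10672234009914
```

```bash
cat >> h.py <<'E'
np.set_printoptions(precision=4,suppress=True)
def state():
    o=telemetry.get_obs(); return np.array(o["ee_pos"]),rot(o["eef_rot"]),o
def goto(P,Rt):
    p,M,o=state(); print("t",round(o["time"],2),"shift(tool)",M.T@(np.array(P)-p),"shift(world)",np.array(P)-p,"turn",R.from_matrix(M.T@Rt).as_rotvec(),"F",o["ft_force"],"w",o["grip_width"],o["finger_force"])
def frame(y,z):
    y,z=np.array(y,float),np.array(z,float); z/=np.linalg.norm(z); y-=z*(y@z); y/=np.linalg.norm(y)
    return np.c_[np.cross(y,z),y,z]
a=np.radians(34.2)
RG=frame([np.cos(a),np.sin(a),0],[0,0,-1]); PG=np.array([.518,-.159,.0085])
E
python3 -c "
from h import *
goto(PG+[0,0,.2],RG)"
```

```text
t 0.1 shift(tool) [-0.5403 -0.6088  0.0061] shift(world) [ 0.2815 -0.7638 -0.005 ] turn [-0.0019  0.0004  0.6011] F [ 0.5751 -0.1123 -0.5618] w 1.0015258165849001 0.0
```

```bash
r='[-0.03,-0.034,0,0,0,0]'
python3 -m pendant '[[-0.03,-0.034,-0.01,0,0,0],[-0.03,-0.034,-0.01,0,0,0],[-0.03,-0.034,0,0,0,0],[-0.03,-0.034,0,0,0,0],[-0.03,-0.034,0,0,0,0]]' -1
python3 -m pendant '[[-0.03,-0.034,0,0,0,0],[-0.03,-0.034,0,0,0,0],[-0.03,-0.034,0,0,0,0],[-0.03,-0.034,0,0,0,0],[-0.03,-0.034,0,0,0,0]]'
python3 -m pendant '[[-0.03,-0.034,0,0,0,0],[-0.03,-0.034,0,0,0,0],[-0.03,-0.034,0,0,0,0],[-0.03,-0.034,0,0,0,0],[-0.03,-0.034,0,0,0,0]]'
python3 -m pendant '[[-0.03,-0.034,0,0,0,0],[-0.03,-0.034,0,0,0,0],[-0.03,-0.034,0,0,0,0],[0,0,0,0,0,0],[0,0,0,0,0,0]]'
python3 -m pendant '[[0,0,0,0,0,0.12],[0,0,0,0,0,0.12],[0,0,0,0,0,0.12],[0,0,0,0,0,0.12],[0,0,0,0,0,0.12]]'
python3 -m pendant '[[0,0,0,0,0,0],[0,0,0,0,0,0]]'
python3 -c "
from h import *
goto(PG+[0,0,.06],RG)"
```

```text
time: 0.6
ee_pos: [0.3146, 0.3906, 0.2342]
eef_rot: [-0.0, 0.185, 0.983, -0.0]
ft_force: [0.9, -0.9, 0.7]
grip_width: 1.001
finger_force: 0.0
time: 1.1
ee_pos: [0.3923, 0.1776, 0.2343]
eef_rot: [0.0, 0.185, 0.983, 0.0]
ft_force: [0.8, -0.1, 0.1]
grip_width: 0.997
finger_force: 0.0
time: 1.6
ee_pos: [0.4701, -0.0354, 0.2344]
eef_rot: [-0.0, 0.186, 0.983, 0.0]
ft_force: [0.1, 0.5, -0.0]
grip_width: 1.002
finger_force: 0.0
time: 2.1
ee_pos: [0.5164, -0.1619, 0.2338]
eef_rot: [-0.001, 0.186, 0.982, 0.0]
ft_force: [-0.4, -0.2, -0.2]
grip_width: 1.003
finger_force: 0.0
time: 2.6
ee_pos: [0.5163, -0.1595, 0.2345]
eef_rot: [-0.0, 0.469, 0.883, 0.0]
ft_force: [0.7, -0.3, 0.3]
grip_width: 0.999
finger_force: 0.0
time: 2.8
ee_pos: [0.5165, -0.1602, 0.2346]
eef_rot: [-0.0, 0.466, 0.885, 0.0]
ft_force: [-0.3, -0.4, 0.3]
grip_width: 1.0
finger_force: 0.0
t 2.8 shift(tool) [0.0001 0.0019 0.1661] shift(world) [ 0.0015  0.0012 -0.1661] turn [ 0.0001 -0.0002  0.005 ] F [-0.3372 -0.4395  0.3381] w 1.0002941665831535 0.0
```

```bash
python3 -m pendant '[[0,0.002,0.045,0,0,0.005],[0,0,0.045,0,0,0],[0,0,0.045,0,0,0],[0,0,0.03,0,0,0],[0,0,0,0,0,0]]' >/dev/null
python3 -c "
from h import *
goto(PG,RG)
out=[]
for n,b in(('side',(200,180,480,390)),('top',(290,170,470,305))):
    p,d=eyes.get_image(n); x0,y0,x1,y1=b
    out.append(cv2.resize(p[y0:y1,x0:x1,::-1],(400,300),interpolation=cv2.INTER_CUBIC))
cv2.imwrite('pics/pre.png',np.hstack(out))"
```

```text
t 3.3 shift(tool) [-0.0034  0.0029  0.0557] shift(world) [ 0.0037 -0.001  -0.0557] turn [-0.0059 -0.0091 -0.0017] F [-1.1802  0.353  -0.7455] w 0.9998568207296933 0.0
```

View pics/pre.png

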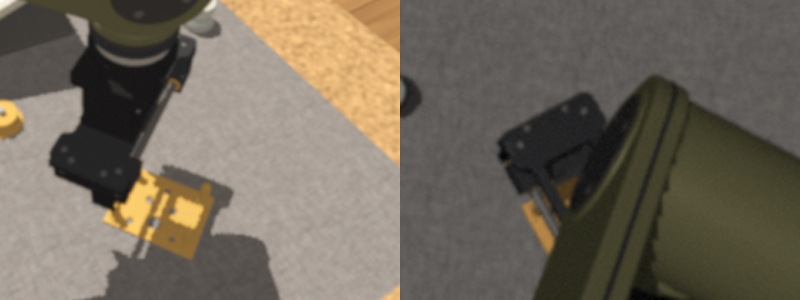

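The gripper is over the left pillar pair (side view, about (125,205) in the crop), straddling it as planned; the arm hides the rest in the top view. Descending.

```bash
python3 -m pendant '[[0,0,0,0,0,0],[0,0,0,0,0,0]]' >/dev/null
python3 -c "
from h import *
goto(PG,RG)"
python3 -m pendant '[[0,0,0.02,0,0,0],[0,0,0.01,0,0,0],[0,0,0.01,0,0,0],[0,0,0,0,0,0],[0,0,0,0,0,0]]'
python3 -c "
from h import *
goto(PG,RG)"
```

```text
t 3.6 shift(tool) [ 0.0031 -0.001   0.064 ] shift(world) [-0.0023  0.0019 -0.064 ] turn [ 0.0026  0.004  -0.0034] F [-0.003  -0.2938 -0.1549] w 0.9999703975949052 0.0
time: 4.1
ee_pos: [0.5185, -0.1602, 0.0298]
eef_rot: [-0.0, 0.47, 0.883, -0.0]
ft_force: [-0.0, 0.7, -0.0]
grip_width: 0.998
finger_force: 0.0
t 4.1 shift(tool) [0.0013 0.0003 0.0213] shift(world) [-0.0005  0.0012 -0.0213] turn [-0.0001 -0.0001 -0.0038] F [-0.0109  0.6952 -0.0443] w 0.9977839834358032 0.0
```

```bash
python3 -m pendant '[[0.001,0,0.007,0,0,0],[0,0,0.007,0,0,0],[0,0,0.007,0,0,0],[0,0,0,0,0,0],[0,0,0,0,0,0]]'
python3 -m pendant '[[0,0,0,0,0,0],[0,0,0,0,0,0],[0,0,0,0,0,0],[0,0,0,0,0,0],[0,0,0,0,0,0]]' 1
python3 -m pendant '[[0,0,0,0,0,0],[0,0,0,0,0,0],[0,0,0,0,0,0]]'
```

```text
time: 4.6
ee_pos: [0.5176, -0.1593, 0.0082]
eef_rot: [-0.0, 0.47, 0.883, -0.0]
ft_force: [-1.1, 0.6, 0.5]
grip_width: 1.002
finger_force: 0.0
time: 5.1
ee_pos: [0.5181, -0.1593, 0.0088]
eef_rot: [0.0, 0.47, 0.883, 0.0]
ft_force: [1.0, 0.8, 0.7]
grip_width: 0.691
finger_force: 30.0
time: 5.4
ee_pos: [0.518, -0.1593, 0.0088]
eef_rot: [0.0, 0.47, 0.883, 0.0]
ft_force: [0.6, 0.4, 1.6]
grip_width: 0.688
finger_force: 30.0
```

```bash
cat >> h.py <<'E'
n_=np.array([-.377,.048,.925]); n_/=np.linalg.norm(n_); C_=np.array([.4997,.186,.1165])
yp=np.cross([0,0,1],[-n_[0]*-1,-n_[1],0]); yp=yp/np.linalg.norm(yp); xp=np.cross(yp,n_)
RP=frame(xp,-n_)
def PP(h,off=.040,dz=.0088): return C_+off*yp+(dz+h)*n_
E
python3 -m pendant '[[0,0,-0.01,0,0,0],[0,0,-0.01,0,0,0],[0,0,-0.02,0,0,0],[0,0,-0.03,0,0,0],[0,0,-0.03,0,0,0]]'
python3 -m pendant '[[0,0,-0.03,0,0,0],[0,0,-0.03,0,0,0],[0,0,-0.03,0,0,0],[0,0,0,0,0,0],[0,0,0,0,0,0]]'
python3 -c "
from h import *
print(xp,yp,n_)
goto(PP(.08),RP)
out=[]
for n in ('side','top'):
    p,d=eyes.get_image(n); out.append(cv2.resize(p[:,:,::-1],(400,300),interpolation=cv2.INTER_AREA))
    np.savez(n+'1.npz',p=p,d=d)
p=np.load('side1.npz')['p']
out[1]=cv2.resize(p[130:340,220:500,::-1],(400,300),interpolation=cv2.INTER_CUBIC)
cv2.imwrite('pics/lift.png',np.hstack(out))"
```

```text
time: 5.9
ee_pos: [0.517, -0.1591, 0.1094]
eef_rot: [-0.001, 0.47, 0.883, -0.0]
ft_force: [0.9, 0.0, -2.9]
grip_width: 0.687
finger_force: 30.0
time: 6.4
ee_pos: [0.5177, -0.1593, 0.1987]
eef_rot: [0.0, 0.47, 0.883, 0.0]
ft_force: [-0.6, 0.1, -3.3]
grip_width: 0.69
finger_force: 30.0
[-0.9176 -0.1168 -0.3679] [ 0.1263 -0.992   0.    ] [-0.377  0.048  0.925]
t 6.4 shift(tool) [ 0.283   0.1346 -0.0001] shift(world) [-0.0465  0.3099 -0.0001] turn [ 0.2434 -0.4713 -2.613 ] F [-0.5574  0.0868 -3.3148] w 0.6897101320182601 29.99938861001283
```

View pics/lift.png

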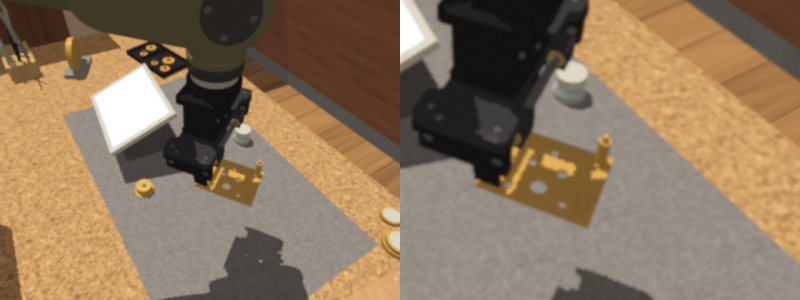

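The plate is lifted, hanging level as far as visible (side crop corners near (480,185), (590,225)). My yp had the wrong sign; I'll fix that and check droop with a depth plane fit.

```bash
cat >> h.py <<'E'
yp=np.cross([0,0,1],[-n_[0],-n_[1],0]); yp=yp/np.linalg.norm(yp); xp=np.cross(yp,n_); RP=frame(xp,-n_)
def platefit(f,n="side",near=.08):
    f=np.load(f); p,d=f["p"],f["d"]; h=cv2.cvtColor(p,cv2.COLOR_RGB2HSV)
    m=(h[...,0]>8)&(h[...,0]<30)&(h[...,1]>130)&(h[...,2]>50)&(d>0)
    v,u=np.nonzero(m); X=pts(n,np.c_[u,v],d); p0,M,_=state(); Y=(X-p0)@M   # tool frame
    k=(abs(Y[:,0]+.04)<.06)&(abs(Y[:,1])<.05)&(abs(Y[:,2]-.005)<.02); Y=Y[k]; uv=np.c_[u,v][k]
    A=Y
    for _ in range(8):
        co=np.linalg.lstsq(np.c_[A[:,:2],np.ones(len(A))],A[:,2],rcond=None)[0]
        r=Y[:,2]-np.c_[Y[:,:2],np.ones(len(Y))]@co; A=Y[abs(r)<.002]
    print("n",len(A),len(Y),"tool-frame top plane slopes x,y, z at tcp",co,"z at centre",co@[-.04,0,1],"ext",A.min(0),A.max(0))
    return A
E
python3 -c "
from h import *
print(xp,yp)
platefit('side1.npz')
goto(PP(.08),RP)"
```

```text
[ 0.9176 -0.1168  0.38  ] [ 0.1263  0.992  -0.    ]
n 2585 2834 tool-frame top plane slopes x,y, z at tcp [-0.0004 -0.002   0.0032] z at centre 0.0032585781570800727 ext [-0.0901 -0.037   0.0012] [0.0081 0.0395 0.0053]
t 6.5 shift(tool) [ 0.3477  0.1797 -0.0017] shift(world) [-0.0452  0.3888  0.0025] turn [-0.3761 -0.1426  0.7099] F [ 0.1021  0.1578 -4.4386] w 0.6885951722288532 29.9991406314075
```

```bash
python3 -m pendant '[[0,0,-0.005,-0.047,-0.018,0.089],[0,0,-0.005,-0.047,-0.018,0.089],[0,0,-0.005,-0.047,-0.018,0.089],[0,0,-0.005,-0.047,-0.018,0.089],[0,0,0,-0.047,-0.018,0.089]]' >/dev/null
python3 -m pendant '[[0,0,0,-0.047,-0.018,0.089],[0,0,0,-0.047,-0.018,0.089],[0,0,0,-0.047,-0.018,0.089],[0,0,0,0,0,0],[0,0,0,0,0,0]]'
python3 -c "
from h import *
goto(PP(.08),RP)"
```

```text
time: 7.5
ee_pos: [0.5154, -0.1591, 0.2165]
eef_rot: [0.146, 0.736, 0.648, 0.128]
ft_force: [0.2, -0.1, -3.3]
grip_width: 0.687
finger_force: 30.0
t 7.5 shift(tool) [ 0.3803 -0.0927 -0.0194] shift(world) [-0.0441  0.389  -0.0179] turn [0.0003 0.0015 0.    ] F [ 0.2277 -0.1302 -3.2681] w 0.687291399843634 29.999402272515
```

```bash
python3 -m pendant '[[0.03,-0.007,-0.004,0,0,0],[0.03,-0.007,-0.004,0,0,0],[0.03,-0.007,-0.004,0,0,0],[0.03,-0.007,-0.004,0,0,0],[0.03,-0.007,-0.004,0,0,0]]' >/dev/null
python3 -m pendant '[[0.03,-0.007,0,0,0,0],[0.03,-0.007,0,0,0,0],[0.03,-0.007,0,0,0,0],[0.03,-0.007,0,0,0,0],[0.03,-0.007,0,0,0,0]]' >/dev/null
python3 -m pendant '[[0.03,-0.007,0,0,0,0],[0.03,-0.007,0,0,0,0],[0.02,-0.007,0,0,0,0],[0,0,0,0,0,0],[0,0,0,0,0,0]]'
python3 -m pendant '[[0,0,0,0,0,0],[0,0,0,0,0,0]]' > /dev/null
python3 -c "
from h import *
goto(PP(.03),RP)
out=[]
for n in ('side','top'):
    p,d=eyes.get_image(n); out.append(cv2.resize(p[:,:280,::-1] if n=='top' else p[40:250,60:340,::-1],(400,300),interpolation=cv2.INTER_CUBIC))
    np.savez(n+'2.npz',p=p,d=d)
cv2.imwrite('pics/hov.png',np.hstack(out))
platefit('side2.npz'); 
try: platefit('top2.npz','top')
except Exception as e: print(e)
"
```

```text
time: 9.0
ee_pos: [0.4742, 0.2294, 0.2008]
eef_rot: [0.147, 0.736, 0.648, 0.128]
ft_force: [0.4, 0.4, -2.6]
grip_width: 0.689
finger_force: 30.0
t 9.2 shift(tool) [ 0.0014 -0.0046  0.0513] shift(world) [ 0.0155 -0.0007 -0.0491] turn [ 0.0043  0.0032 -0.0024] F [-0.5077  0.258  -2.5537] w 0.6878553301948264 29.99929439742118
n 1126 1487 tool-frame top plane slopes x,y, z at tcp [-0.0068 -0.0056  0.0064] z at centre 0.006659837953704645 ext [-0.091  -0.0374  0.0044] [0.0149 0.0388 0.0088]
n 2427 2718 tool-frame top plane slopes x,y, z at tcp [-0.0072  0.0044  0.0052] z at centre 0.005460454475026491 ext [-0.0882 -0.0372  0.0032] [0.01   0.0375 0.0079]
```

View pics/hov.png

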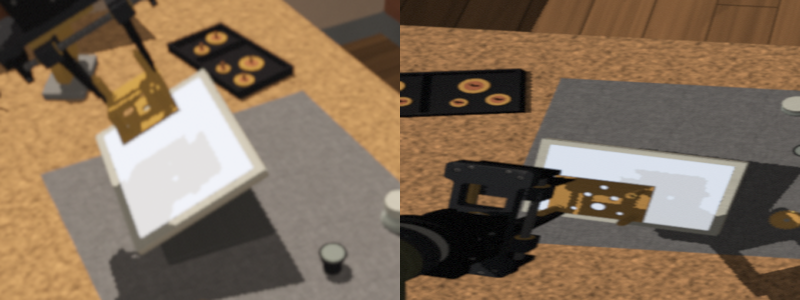

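The plate hovers parallel over the panel (top view: plate at about (600,197) in the crop, panel centre at about (640,185)). Its slopes in the tool frame are under 0.5°. Approaching.

```bash
python3 -m pendant '[[0.001,-0.0045,0.02,0.004,0.003,-0.002],[0,0,0.02,0,0,0],[0,0,0.02,0,0,0],[0,0,0.01,0,0,0],[0,0,0,0,0,0]]' >/dev/null
python3 -m pendant '[[0,0,0,0,0,0],[0,0,0,0,0,0]]'
python3 -c "
from h import *
goto(PP(0),RP)
p,d=eyes.get_image('top');np.savez('top3.npz',p=p,d=d); platefit('top3.npz','top')
"
```

```text
time: 10.0
ee_pos: [0.4974, 0.2275, 0.1364]
eef_rot: [0.146, 0.736, 0.648, 0.129]
ft_force: [0.7, 1.0, -2.8]
grip_width: 0.688
finger_force: 30.0
t 10.0 shift(tool) [-0.0009 -0.0006  0.0125] shift(world) [ 0.004  -0.0014 -0.0118] turn [ 0.0022 -0.0015  0.0002] F [ 0.7407  0.9821 -2.8093] w 0.6881717973087261 29.999589566141367
n 1796 2039 tool-frame top plane slopes x,y, z at tcp [-0.0061  0.0023  0.0053] z at centre 0.0055873139758925595 ext [-0.0879 -0.0355  0.0034] [0.0112 0.0381 0.0078]
```

```bash
python3 -m pendant '[[0,0,0.004,0,0,0],[0,0,0.003,0,0,0],[0,0,0,0,0,0],[0,0,0,0,0,0]]' | sed -n '2p;4p'
python3 -m pendant '[[0,0,0.001,0,0,0],[0,0,0.001,0,0,0],[0,0,0,0,0,0],[0,0,0,0,0,0]]'| sed -n '2p;4p'
python3 -m pendant '[[0,0,0.001,0,0,0],[0,0,0,0,0,0],[0,0,0,0,0,0]]'| sed -n '2p;4p'
python3 -c "
from h import *
goto(PP(0),RP); print('Fn',state()[2]['ft_force']@n_, 'torque tool',state()[1].T@state()[2]['wrist_torque'])"
```

```text
ee_pos: [0.4993, 0.2268, 0.1282]
ft_force: [-0.2, -0.4, -3.3]
ee_pos: [0.5001, 0.2267, 0.1266]
ft_force: [0.5, -0.4, -2.5]
ee_pos: [0.5006, 0.2267, 0.1257]
ft_force: [-0.2, -0.8, -2.2]
t 11.15 shift(tool) [-0.0005  0.0005  0.0014] shift(world) [ 0.0009 -0.0006 -0.0011] turn [ 0.0003 -0.0003  0.0006] F [-0.2153 -0.8395 -2.2247] w 0.6911534834645764 29.99940732959658
Fn -2.016932758579641 torque tool [ 0.4979 -0.0412 -0.0361]
```

```bash
F='from h import *
s=state();print("Fn",s[2]["ft_force"]@n_,"F",s[2]["ft_force"],"tq",s[1].T@s[2]["wrist_torque"],"h",(s[0]-PP(0))@n_)'
python3 -m pendant '[[0,0,0.001,0,0,0],[0,0,0,0,0,0],[0,0,0,0,0,0]]'>/dev/null; python3 -c "$F"
python3 -m pendant '[[0,0,0.0005,0,0,0],[0,0,0,0,0,0],[0,0,0,0,0,0]]'>/dev/null; python3 -c "$F"
python3 -m pendant '[[0,0,0.0005,0,0,0],[0,0,0,0,0,0],[0,0,0,0,0,0]]'>/dev/null; python3 -c "$F"
```

```text
Fn 2.909461197694581 F [-3.8066 -0.5681  1.6235] tq [ 0.6447 -0.2012  0.1009] h 0.0008392314843811434
Fn 7.890895956090416 F [-6.5667  0.177   5.8454] tq [ 0.8462 -0.3849  0.0802] h 0.0008208719561323295
Fn 10.419559946685798 F [-8.9235 -1.1561  7.6878] tq [ 1.1348 -0.4443  0.0659] h 0.0007861342752130395
```

```bash
python3 -m pendant '[[0,0,0,0,0,0],[0,0,0,0,0,0],[0,0,0,0,0,0]]'
python3 -c "
from h import *
s=state();print('Fn',s[2]['ft_force']@n_); out=[]
for n in('top','side'):
    p,d=eyes.get_image(n);np.savez(n+'4.npz',p=p,d=d); A=platefit(n+'4.npz',n)
    m=(p.min(2)>150)&(d>0); v,u=np.nonzero(m); X=pts(n,np.c_[u,v],d); r=(X-C_)@n_; k=(abs(r)<.006)&(abs((X-C_)@yp)<.12)&(abs((X-C_)@xp)<.09); X=X[k]-C_
    co=np.linalg.lstsq(np.c_[X@xp,X@yp,np.ones(len(X))],X@n_,rcond=None)[0]; print('panel slopes/offset',co,len(X))
    P=A@s[1].T+s[0]-C_; co=np.linalg.lstsq(np.c_[P@xp,P@yp,np.ones(len(P))],P@n_,rcond=None)[0]; print('plate top slopes/offset',co,'ext xp',(P@xp).min(),(P@xp).max(),'yp',(P@yp).min(),(P@yp).max())
    out.append(cv2.resize(p[150:360,20:300,::-1] if n=='top' else p[40:250,60:340,::-1],(400,300),interpolation=cv2.INTER_CUBIC))
cv2.imwrite('pics/fin.png',np.hstack(out))"
```

```text
time: 12.35
ee_pos: [0.5015, 0.2269, 0.1255]
eef_rot: [0.145, 0.736, 0.648, 0.129]
ft_force: [-8.5, -1.2, 8.4]
grip_width: 0.693
finger_force: 30.0
Fn 10.923972835094405
n 1706 1951 tool-frame top plane slopes x,y, z at tcp [-0.0006 -0.0007  0.0052] z at centre 0.005241734842512525 ext [-0.0878 -0.0362  0.0032] [0.0113 0.0377 0.0072]
panel slopes/offset [-0.0014  0.0002  0.0004] 7952
plate top slopes/offset [0.0015 0.0013 0.0043] ext xp -0.03588797904083807 0.03794250000281676 yp -0.04694675261327689 0.0520883386251691
n 865 1074 tool-frame top plane slopes x,y, z at tcp [ 0.004  -0.0018  0.0061] z at centre 0.005914075789237601 ext [-0.0903 -0.0336  0.0038] [0.0059 0.036  0.008 ]
panel slopes/offset [-0.0017 -0.0006 -0.0005] 5855
plate top slopes/offset [ 0.0028 -0.0032  0.0036] ext xp -0.033310003066504446 0.03623721870782988 yp -0.04944491858686049 0.04671963422505422
```

View pics/fin.png

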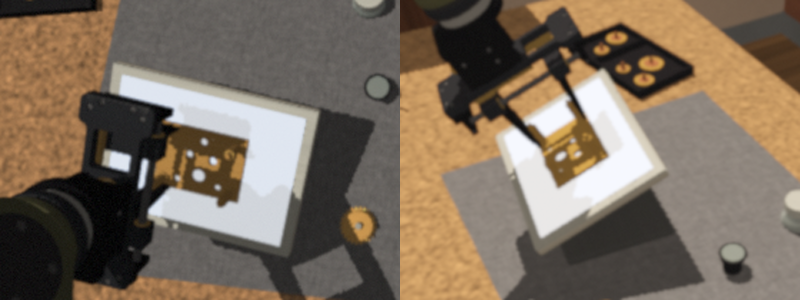

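The plate sits in the middle of the panel (top crop at about (205,165)) with light showing through its holes. Its upper side is about 4 mm above the face, parallel to within 0.3°, and it is pressed on with roughly 13 N. The panel has not moved.

```bash
python3 -c "
from h import *
print(ctrl.sign_off())"
```

```text
the job is handed in; nothing more can be done
None
```

The job is handed in at about 12.5 s: the plate is still gripped by two pillars and held flush in the middle of the light panel with roughly 13 N, with no sign that the panel or the other things on the bench moved; no verdict came back.

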